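Pack the ball-mill carrier and hold it level over the mill's mat

TASK

Pack the loose grinding jar and the loose square sample tin upright, side by side, into the empty bay of the blue ball-mill carrier and let go of them; only then pick the carrier up by its handle and, without tipping it so that a steel ball can roll out of its pocket, carry it over to the mint-green mat in front of the mill. Finish while still holding it there in the gripper: level, still, over the middle of the mat with its long side along the mat's long side, about a hand's breadth (100 mm) above the mat, so that I can wipe the mat underneath. Do not shift the small blue-capped bottle, the dishes, the slide box or the pipette.

Things in the scene. Friction and masses are not known exactly. Their poses are not given: they have to be found in the camera images.
- carrier: blue carrier for a ball-mill set, 220 mm long (its x), 116 wide (its y), about 0.26 kg empty, on the bench; origin at the centre of its underside, z up. End to end: a bay, a deck 92 mm long with its top 20 mm up, a second bay. Floor 6 mm, bay walls 4 mm thick, rims 34 mm up. The deck bears an upright handle and, either side of it, two white ball pockets. With both bays packed it balances under its handle
- carrier_grip (a point): middle of the carrier's handle: a dark straight bar 80 mm long (carrier x), 14 mm thick (carrier y) and 18 mm high, on two steel posts at its ends, free underneath. This point is 95 mm above the carrier's underside, over its centre; bar top at 104 mm; the packed carrier weighs about 0.7 kg. Axes as the carrier's
- bay_empty (a point): centre of the inner floor of the empty bay (78 mm from the carrier's centre along its +x, 6 mm above the underside); axes as the carrier's. Inner size 56 mm along x, 108 mm along y, walls rise 28 mm above this floor. It takes the jar and the tin side by side along y, either way round
- bay_full (a point): centre of the inner floor of the other bay (78 mm along -x), same size, already packed with a jar (+y side) and a tin (-y side)
- pocket_a (a point): where the centre of ball a lies when it rests in the middle of its pocket: a white ring cup on the deck at carrier (0, +36) mm, 32.5 mm above the underside; flat floor 16 mm across, rim only 2 mm above that floor, so a ball rolls out if the carrier is tipped by some 35 degrees or jerked
- pocket_b (a point): the same for ball b, at carrier (0, -36) mm
- ball_a_center (a point): centre of a loose bright steel grinding ball, 20 mm diameter, 33 g, lying in pocket a
- ball_b_center (a point): centre of a like ball in pocket b
- jar_mid (a point): centre (40 mm up) of the loose grinding jar to be packed: upright cylinder 50 mm diameter, 80 mm high, white body with steel screw cap, straight sides, about 0.11 kg; z up
- tin_mid (a point): centre (40 mm up) of the loose sample tin to be packed: upright square box 48 x 48 mm, 80 mm high, aluminium with an ochre lid, straight sides along its x and y, about 0.08 kg; z up
- jar_packed_mid (a point): centre of the like jar that already stands in the full bay; stays there
- tin_packed_mid (a point): centre of the like tin that already stands in the full bay; stays there
- mat: fixed mint-green bench mat, 280 mm (its x) by 160 mm (its y), 3 mm thick, origin at the centre of its underside, at bench level. The fixed ivory mill (400 mm wide, 360 deep, 260 high) stands beyond its +y edge with an 80 mm gap, and moves with it
- reagent_bottle: bystander: small clear bottle with blue cap, 52 mm diameter, 115 mm high, near the jar and tin; origin at its foot
- dish_stack: bystander: stack of three lidded dishes, 90 mm diameter, 44 mm high, beyond the carrier; origin at its foot
- slide_box: bystander: flat dark slide box 85 x 100 x 28 mm, near the robot's base on the left; origin at its foot
- pipette: bystander: hand pipette lying on the bench beyond the carrier, 230 mm long (its x), 22 mm thick; origin at mid length, bench level
Mind the look-alikes: they are no part of the job. What is shaped like the part that bears jar_mid but pink or red is not meant.

How it is judged:
By the outcome, as a careful person would: the job done as asked, in the order asked, and still so for the second after the job is handed in, while the arm keeps its last pose, push and grip.
It also fails if it takes over 70 s, if anything falls off the work surface, if the arm or the gripper's body presses on something with over 40 N, if the wrist force passes 120 N, or if a joint passes its speed limit or range.

ROBOT

A 6-joint arm with a two-finger parallel gripper is mounted at the origin on the work surface. World frame = base frame: x ahead of the robot, y to its left, z up, the work surface at z = 0. Lengths are in m, angles in rad, forces in N, time in s.
With the tool pointing down it reaches from about 0.275 to 0.725 m from the base axis. Payload 15.9 kg.
Tool frame: the origin (TCP) lies between the finger pads; the fingertips stand 8 mm ahead of it and the grasp point (between the pads) lies 11 mm behind it; z points along the fingers, y is the direction in which the jaws open and shut (so a half turn about z gives the same grasp; the last joint's range is limited). The gripper opens to 85 mm and grips with 20 to 120 N. Pads are 22 mm wide; open, the fingers measure 114 mm over their backs; the gripper's body (76 mm by 85 mm) begins 54 mm behind the grasp point. The pads swing forward as they close: fully open they stand 13 mm farther back than shut.
Start: joints at [1.119, 0.213, -0.034, 1.323, 0, 1.571], TCP at [0.218, 0.45, 0.239] pointing down, gripper open.
Joint ranges: [-2.98, 2.98], [-0.74, 1.72], [-1.14, 1.35], [-2.1, 2.04], [-1.57, 1.44], [-3.14, 3.14]. Speed limits (rad/s): [1.89, 1.89, 2.39, 2.57, 3.14, 3.14].

INTERFACE

Orientations are given as a 3x3 rotation matrix whose columns are the frame's x, y, z axes.
In Python, from station import read_state, eyes, job gives the robot as it stands.
- The arm moves only by the tool arm_command, never from a script. Its argument "deltas" is one flat list of numbers, 7 for each row, row after row: the turn, a rotation vector about the tool's x, y, z in rad, then the shift along the tool's x, y, z in m, then the closure, from 0 (fully open) to 1 (shut). A call has exactly 8 rows; each row shifts and turns the commanded pose from where the row before left it, along the tool's axes as they then stand; what a row does not reach is not made up. A row lasts 1/10 s, in which the tool goes at most 50 mm and 8.59 degrees, less where a joint would pass 70% of its speed; a pose out of reach is approached as far as the arm can. A call is refused whole if a number of a shift passes 0.05 or a number of a turn 0.15, either way. A call with a gripper value outside its range is refused whole. The fingers move at their own pace and stop on an object; the grip force is fixed at half the most. Time passes only in rows, so rows that do not move let the fingers close, or fill a call up. It gives the time, the measured TCP pose, the force and the opening at its end, in the units of the state.
- read_state(): the state, without advancing time (a new reading comes with each control period).
- eyes.snapshot(name): name is "scene" or "top" or "wrist"; returns a dict with "image" (384x512x3 uint8, blue, green, red), "depth" (384x512 float32, m along the optical axis (not along the pixel's ray), 0 where there is no reading), "intrinsics" (3x3 intrinsics, pixels), "eye" and "orientation" of the camera in the world. Camera axes: x right, y down, z forward; pixel columns grow to the right and rows downward; lengths in m; the calibration is good to about 2 mm. A picture is of the moment at which its call begins.
- job.sign_off(): hands the job in, once; it reports no verdict.
Trained networks look in a picture, given as the dict that the camera call returned (one of the last four; its "shot" number tells which), for a name from the list of things; names that differ only in an ending like _2 or _b are one class to them, and where a whole thing is asked for, a point or a joint stands for the part that bears it (a point fixed in the world has none). Each returns a list of dicts, best first, with "conf" (0 to 1); they miss things now and then, are a little off and sometimes report something else, mostly with a low value. They report only what shows in the picture. A call takes as long as a camera call. They do not tell look-alikes from the thing itself.
- eyes.search_frame(picture, target): "position" ([x, y, z] in m, in the coordinates of the camera as it stood for that picture, good to about 4 mm: the middle of the surface that is visible of it).
- eyes.silhouettes(picture, target): "region" (384x512 bool, what is visible of it).
- eyes.spot_point(picture, target): "position" ([x, y, z] in m, in the coordinates of the camera as it stood for that picture, good to about 4 mm: a listed point, or the origin of a listed thing).
The state is a dict: "t": time; "q": joint angles; "qd": joint speeds; "effort": joint torques, N m; "eef_pos": TCP position; "tcp_rot": TCP orientation; "ft_force": force on the tool from outside, world axes, zero at the start; "moment": the same for the moment, N m; "opening": opening from 0.0 (shut) to 1.0 (fully open).
Only numpy, scipy, OpenCV 4.12 (cv2) and the standard library are available. Lean on these libraries where they do the work, as an engineer would, in place of code of your own. Each camera call takes 0.05 s, during which the arm holds its last target.

## Working session

There is one attempt and no reset: what is moved stays moved. The work goes in short steps, Python scripts to look and compute and a tool call to move; the robot and the scene stay as the last step left them, time stands still between calls to the robot, and variables do not carry over. Pictures are saved under pics/ and viewed, and the job is handed in when it is done.

Besides the shell and the picture viewer there is one more tool, called after "Emit:" by a JSON object that holds its "fn" and its "kwargs". arm_command: Moves the arm, as the interface text tells. Its arguments: {"type":"object","properties":{"deltas":{"type":"array","items":{"type":"number"}}},"required":["deltas"]}

```bash
ls; mkdir -p pics; python3 - <<'E'
from station import read_state, eyes, job
import cv2,numpy as np
s=read_state();print(s['t'],s['eef_pos'],s['tcp_rot'],s['opening'])
for n in ["scene","top"]:
    p=eyes.snapshot(n);cv2.imwrite(f'pics/{n}0.png',p['image']);print(n,p['eye'],p['orientation'],p['intrinsics'],p['shot'])
    np.savez(f'{n}0.npz',**{k:p[k] for k in('image','depth','intrinsics','eye','orientation')})
    R=np.array(p['orientation']);e=np.array(p['eye'])
    for t in ["carrier","carrier_grip","bay_empty","bay_full","pocket_a","ball_a_center","jar_mid","tin_mid","jar_packed_mid","tin_packed_mid","mat","reagent_bottle","dish_stack","slide_box","pipette"]:
        for d in eyes.spot_point(p,t)[:5]:
            print(n,t,round(d['conf'],2),np.round(R@np.array(d['position'])+e,4))
print(read_state()['t'])
E
```

```text
pics
0.0 [0.21813395 0.4495467  0.23883127] [[-8.99682247e-01  4.36545109e-01 -4.70608030e-04]
 [ 4.36545363e-01  8.99681713e-01 -9.80723646e-04]
 [-4.73267245e-06 -1.08778141e-03 -9.99999408e-01]] 0.9998822144261695
scene [ 1.06738443 -0.13013113  0.82851803] [[ 1.91795187e-01  8.08126403e-01 -5.56907823e-01]
 [ 9.81434487e-01 -1.58491212e-01  1.08013348e-01]
 [-9.76557928e-04 -5.67284984e-01 -8.23520973e-01]] [[402.9000271    0.         262.35220734]
 [  0.         402.9000271  191.36488605]
 [  0.           0.           1.        ]] 1
scene carrier 0.96 [ 5.914e-01 -8.000e-04  2.000e-04]
scene carrier_grip 0.81 [ 0.5911 -0.0025  0.0983]
scene bay_empty 0.92 [6.669e-01 2.000e-04 3.200e-03]
scene bay_empty 0.65 [ 0.7902  0.0369 -0.0029]
scene bay_empty 0.47 [ 0.5913 -0.0006  0.0956]
scene bay_full 0.61 [ 0.5178 -0.0048  0.003 ]
scene bay_full 0.53 [ 0.5896 -0.0405  0.032 ]
scene pocket_a 0.92 [0.5903 0.0316 0.0316]
scene pocket_a 0.75 [ 0.5956 -0.0342  0.0376]
scene pocket_a 0.64 [ 0.4287 -0.3091 -0.0049]
scene pocket_a 0.46 [ 0.5841  0.3459 -0.0017]
scene ball_a_center 0.37 [0.5902
[... 1201 characters left out ...]
p ball_a_center 0.45 [0.5945 0.0382 0.0318]
top jar_mid 0.97 [ 0.5655 -0.2637  0.0347]
top jar_mid 0.69 [ 0.6659 -0.31    0.0412]
top jar_mid 0.65 [ 0.547  -0.1662  0.0392]
top tin_mid 0.75 [ 0.5736 -0.3933  0.0383]
top tin_mid 0.7 [ 0.4318 -0.3053 -0.0016]
top jar_packed_mid 0.96 [0.5129 0.0258 0.0456]
top jar_packed_mid 0.44 [ 0.5142 -0.0028  0.0068]
top mat 0.8 [0.5763 0.3556 0.0007]
top mat 0.23 [ 0.4285 -0.3072  0.0012]
top reagent_bottle 0.93 [ 0.4289 -0.3025 -0.0033]
top reagent_bottle 0.72 [0.7855 0.0417 0.0051]
top dish_stack 0.98 [0.7867 0.0421 0.0026]
top slide_box 0.82 [ 0.36    0.1729 -0.0018]
top pipette 0.63 [ 0.7637 -0.221  -0.0012]
top pipette 0.27 [0.7871 0.0414 0.0025]
1.6
```

View pics/scene0.png

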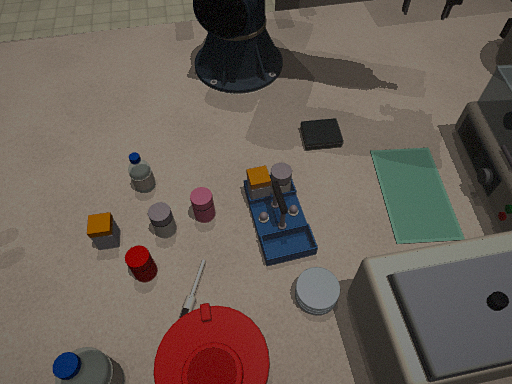

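View pics/top0.png

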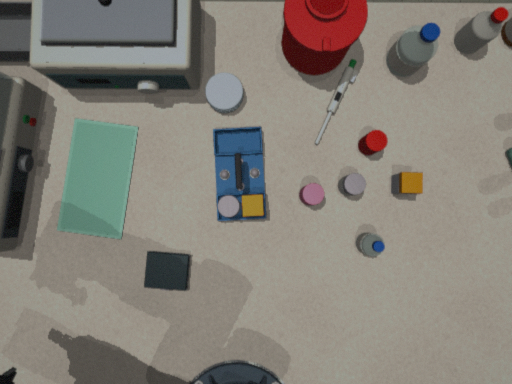

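The scene view shows the carrier at about (280,215) with its full bay near the robot. The white jar is at (160,220) and the tin at (102,230), with pink (203,205) and red (141,263) look-alikes beside them. The mat is at (415,195). Next I'll measure yaws and centres precisely.

```bash
cat > h.py <<'E'
import numpy as np,cv2
def cloud(p):
    K=np.array(p['intrinsics']);d=np.array(p['depth']);v,u=np.mgrid[:d.shape[0],:d.shape[1]]
    X=np.stack([(u-K[0,2])*d/K[0,0],(v-K[1,2])*d/K[1,1],d],-1)
    W=X@np.array(p['orientation']).T+np.array(p['eye']);W[d<=0]=np.nan
    return W
def rect(P):
    c,s,a=cv2.minAreaRect((P*1000).astype(np.float32));
    return np.round(c,1),np.round(s,1),round(a,1)
def sel(W,x,y,z):
    return (W[...,0]>x[0])&(W[...,0]<x[1])&(W[...,1]>y[0])&(W[...,1]<y[1])&(W[...,2]>z[0])&(W[...,2]<z[1])
E
python3 - <<'E'
from h import *
for n in['scene0','top0']:
    p=np.load(n+'.npz');W=cloud(p);hsv=cv2.cvtColor(p['image'],cv2.COLOR_BGR2HSV)
    b=sel(W,(.6,.62),(.1,.2),(-.05,.05));print(n,'bench z',np.nanmedian(W[b][:,2]))
    H=hsv[...,0].astype(int);S=hsv[...,1]
    m=sel(W,(.4,.8),(.2,.5),(-.02,.02))&(H>60)&(H<95)&(S>60);
    m=cv2.erode(m.astype(np.uint8),np.ones((3,3)))>0
    print('mat',m.sum(),rect(W[m][:,:2]),np.median(W[m][:,2]))
    m=sel(W,(.45,.75),(-.1,.1),(.022,.042))&(H>95)&(H<125)&(S>100)
    print('carrier rim',m.sum(),rect(W[m][:,:2]),np.median(W[m][:,2]))
    m=sel(W,(.45,.75),(-.1,.1),(.09,.115))
    print('bar',m.sum(),rect(W[m][:,:2]),np.median(W[m][:,2]))
    for nm,x,y in[('jar',(.53,.61),(-.3,-.225)),('tin',(.53,.62),(-.44,-.35)),('jarp',(.47,.55),(-.003,.06)),('tinp',(.47,.55),(-.07,-.005))]:
        m=sel(W,x,y,(.074,.094) if nm[-1]!='p' else (.08,.1))
        P=W[m];print(nm,m.sum(),rect(P[:,:2]),P.mean(0).round(4),'circ',cv2.minEnclosingCircle((P[:,:2]*1000).astype(np.float32)))
E
```

```text
scene0 bench z -0.000926333689437786
mat 5356 (array([580.8, 347.7]), array([154.8, 274.6]), 82.8) 0.0020851474790493096
carrier rim 453 (array([593.6,  -0.9]), array([220.3, 115.5]), 3.7) 0.03232139673118062
bar 238 (array([593.8,  -0.6]), array([80. , 14.4]), 3.7) 0.10223791430933993
jar 362 (array([ 568.9, -263.6]), array([49.4, 48.7]), 67.3) [ 0.57   -0.2639  0.0788] circ ((568.963134765625, -263.2955017089844), 25.465961456298828)
tin 458 (array([ 572.8, -392.6]), array([48.5, 49.7]), 88.7) [ 0.5741 -0.3922  0.0788] circ ((571.8872680664062, -392.5281982421875), 34.0550422668457)
jarp 295 (array([515.9,  21.1]), array([46.7, 49.3]), 78.4) [0.5165 0.021  0.0846] circ ((515.4158325195312, 22.128732681274414), 25.537511825561523)
tinp 354 (array([517. , -32.7]), array([49.6, 48.3]), 2.6) [ 0.5185 -0.0331  0.0846] circ ((518.9161987304688, -33.255218505859375), 31.452342987060547)
top0 bench z -0.0005990664336421592
mat 6423 (array([579.2, 351.8]), array([153.6, 270.4]), 82.7) 0.002869224106089252
carrier rim 532 (array([592.3,   2. ]), array([219.2, 114.4]), 3.7) 0.03229857433473737
bar 229 (array([562.3, -10.1]), array([141.9,  35.9]), 22.9) 0.10260217962569573
jar 379 (array([ 567.2, -261.1]), array([48.1, 48.1]), 1.7) [ 0.5669 -0.261   0.0789] circ ((567.0198974609375, -261.587158203125), 24.886856079101562)
tin 461 (array([ 570.8, -389.4]), array([49.5, 47.9]), 89.4) [ 0.5704 -0.3896  0.0788] circ ((570.5255126953125, -390.3059997558594), 33.06428146362305)
jarp 381 (array([513. ,  24.5]), array([48.1, 47.8]), 45.4) [0.5128 0.024  0.0853] circ ((513.00537109375, 24.085580825805664), 24.898889541625977)
tinp 449 (array([514.7, -30.7]), array([47.3, 47.4]), 1.1) [ 0.5148 -0.0303  0.0854] circ ((514.6103515625, -30.734760284423828), 31.842849731445312)
```

Emit:
{"fn": "arm_command", "kwargs": {"deltas": [0, 0, 0.1318, 0, 0, 0, 0, 0, 0, 0.1318, 0, 0, 0, 0, 0, 0, 0.1318, 0, 0, 0, 0, 0, 0, 0.1318, 0, 0, 0, 0, 0, 0, 0.1318, 0, 0, 0, 0, 0, 0, 0.1318, 0, 0, 0, 0, 0, 0, 0.1318, 0, 0, 0, 0, 0, 0, 0.1318, 0, 0, 0, 0]}}

```text
t: 2.4
eef_pos: [0.2183, 0.4498, 0.2393]
tcp_rot: [[-0.059, 0.998, -0.0], [0.998, 0.059, -0.0], [-0.0, -0.0, -1.0]]
ft_force: [-0.2, 0.1, -1.2]
opening: 1.002
```

Emit:
{"fn": "arm_command", "kwargs": {"deltas": [0, 0, 0, -0.04, 0.016, 0, 0, 0, 0, 0, -0.04, 0.016, 0, 0, 0, 0, 0, -0.04, 0.016, 0, 0, 0, 0, 0, -0.04, 0.016, 0, 0, 0, 0, 0, -0.04, 0.016, 0, 0, 0, 0, 0, -0.04, 0.016, 0, 0, 0, 0, 0, -0.04, 0.016, 0, 0, 0, 0, 0, -0.04, 0.016, 0, 0]}}

```text
t: 3.2
eef_pos: [0.3671, 0.1371, 0.2395]
tcp_rot: [[-0.065, 0.998, 0.001], [0.998, 0.065, 0.0], [0.0, 0.001, -1.0]]
ft_force: [0.5, 1.0, -0.2]
opening: 0.998
```

Emit:
{"fn": "arm_command", "kwargs": {"deltas": [0, 0, 0, -0.04, 0.016, 0, 0, 0, 0, 0, -0.04, 0.016, 0, 0, 0, 0, 0, -0.04, 0.016, 0, 0, 0, 0, 0, -0.04, 0.016, 0, 0, 0, 0, 0, -0.04, 0.016, 0, 0, 0, 0, 0, -0.04, 0.016, 0, 0, 0, 0, 0, -0.04, 0.016, 0, 0, 0, 0, 0, -0.033, 0.014, 0, 0]}}

```text
t: 4.0
eef_pos: [0.5132, -0.1677, 0.2392]
tcp_rot: [[-0.064, 0.998, 0.0], [0.998, 0.064, -0.0], [-0.0, 0.0, -1.0]]
ft_force: [0.2, 1.0, 0.2]
opening: 1.004
```

Now I'll take a wrist look at the jar and tin.

```bash
cat >> h.py <<'E'
def snap(n,tag):
    from station import eyes
    p=eyes.snapshot(n);cv2.imwrite(f'pics/{tag}.png',p['image'])
    np.savez(f'{tag}.npz',**{k:p[k] for k in('image','depth','intrinsics','eye','orientation')})
    return p
E
python3 - <<'E'
from h import *
from station import read_state
p=snap('wrist','w1');W=cloud(p);s=read_state();print(s['eef_pos'],p['eye'],np.round(p['orientation'],3))
for nm,x,y in[('jar',(.53,.61),(-.3,-.225)),('tin',(.53,.62),(-.44,-.35))]:
    m=sel(W,x,y,(.07,.094));P=W[m];print(nm,m.sum())
    if m.sum()>20:print(rect(P[:,:2]),P.mean(0).round(4),cv2.minEnclosingCircle((P[:,:2]*1000).astype(np.float32)))
E
```

```text
[ 0.5146148  -0.17118389  0.23846935] [ 0.5088471  -0.09690387  0.3741706 ] [[ 0.998  0.061  0.018]
 [ 0.063 -0.958 -0.278]
 [ 0.001  0.279 -0.96 ]]
jar 1484
(array([ 567.4, -262.5]), array([49.1, 48.7]), 52.0) [ 0.5666 -0.2604  0.0798] ((567.2362060546875, -262.8388977050781), 25.147687911987305)
tin 0
```

View pics/w1.png

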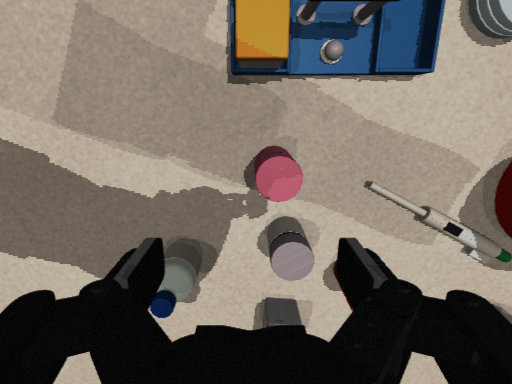

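The wrist view shows the white jar at (292,250), the pink look-alike at (278,178) and the bottle at (170,285). The jar centre agrees with the other cameras at (0.567,-0.263).

Emit:
{"fn": "arm_command", "kwargs": {"deltas": [0, 0, 0, -0.0316, 0.0156, 0, 0, 0, 0, 0, -0.0316, 0.0156, 0, 0, 0, 0, 0, -0.0315, 0.0155, 0, 0, 0, 0, 0, 0, 0, 0.04, 0, 0, 0, 0, 0, 0, 0.04, 0, 0, 0, 0, 0, 0, 0.04, 0, 0, 0, 0, 0, 0, 0.035, 0, 0, 0, 0, 0, 0, 0.025, 0]}}

```text
t: 4.85
eef_pos: [0.5643, -0.2564, 0.0568]
tcp_rot: [[-0.065, 0.998, -0.002], [0.998, 0.065, 0.001], [0.001, -0.002, -1.0]]
ft_force: [1.1, 0.3, -0.4]
opening: 1.001
```

Emit:
{"fn": "arm_command", "kwargs": {"deltas": [0, 0, 0, 0, 0, 0.0085, 0, 0, 0, 0, 0, 0, 0, 0, 0, 0, 0, 0, 0, 0, 0, 0, 0, 0, 0, 0, 0, 0, 0, 0, 0, 0, 0, 0, 0, 0, 0, 0, 0, 0, 0, 0, 0, 0, 0, 0, 0, 0, 0, 0, 0, 0, 0, 0, 0, 0]}}

```text
t: 5.65
eef_pos: [0.5654, -0.257, 0.051]
tcp_rot: [[-0.065, 0.998, 0.0], [0.998, 0.065, -0.0], [-0.0, 0.0, -1.0]]
ft_force: [-0.9, 0.1, 0.1]
opening: 1.001
```

```bash
python3 - <<'E'
from h import *
from station import read_state
s=read_state();print(s['eef_pos'],s['q'])
E
```

```text
[ 0.56539797 -0.25697747  0.05097365] [-4.26616573e-01  5.53134883e-01 -2.36427152e-02  9.93790686e-01
  4.18868335e-05  1.07958916e+00]
```

Emit:
{"fn": "arm_command", "kwargs": {"deltas": [0, 0, 0, -0.0058, 0.0015, 0.003, 0, 0, 0, 0, 0, 0, 0, 0, 0, 0, 0, 0, 0, 0, 1, 0, 0, 0, 0, 0, 0, 1, 0, 0, 0, 0, 0, 0, 1, 0, 0, 0, 0, 0, 0, 1, 0, 0, 0, 0, 0, 0, 1, 0, 0, 0, 0, 0, 0, 1]}}

```text
t: 6.45
eef_pos: [0.5673, -0.2627, 0.048]
tcp_rot: [[-0.065, 0.998, 0.0], [0.998, 0.065, -0.0], [-0.0, 0.0, -1.0]]
ft_force: [0.1, 0.1, 3.7]
opening: 0.576
```

Emit:
{"fn": "arm_command", "kwargs": {"deltas": [0, 0, 0, 0, 0, -0.03, 1, 0, 0, 0, 0, 0, -0.04, 1, 0, 0, 0, 0, 0, -0.04, 1, 0, 0, 0, 0, 0, -0.03, 1, 0, 0, 0, 0.03, 0.015, 0, 1, 0, 0, 0, 0.035, 0.018, 0, 1, 0, 0, 0, 0.035, 0.018, 0, 1, 0, 0, 0, 0.03, 0.015, 0, 1]}}

```text
t: 7.25
eef_pos: [0.6251, -0.1268, 0.1876]
tcp_rot: [[-0.065, 0.998, -0.0], [0.998, 0.065, 0.0], [0.0, -0.0, -1.0]]
ft_force: [1.0, -0.2, -2.0]
opening: 0.575
```

```bash
python3 - <<'E'
from h import *
from station import read_state
p=snap('wrist','w2');W=cloud(p);s=read_state();print(s['eef_pos'],p['eye'],s['opening'],s['ft_force'])
hsv=cv2.cvtColor(p['image'],cv2.COLOR_BGR2HSV);H=hsv[...,0];S=hsv[...,1]
m=sel(W,(.45,.75),(-.1,.1),(.022,.042))&(H>95)&(H<125)&(S>100);P=W[m];print(m.sum(),rect(P[:,:2]),np.median(P[:,2]))
m=sel(W,(.535,.64),(-.1,.1),(.09,.115));P=W[m];print(m.sum(),rect(P[:,:2]),np.median(P[:,2]))
E
```

```text
[ 0.62654325 -0.12253883  0.18733653] [ 0.62076799 -0.05605536  0.32257931] 0.5707928407760472 [ 0.21168367  7.19353291 -1.55789806]
2606 (array([592.6, -12.2]), array([219. ,  89.9]), 3.7) 0.03373650570910952
3148 (array([5.92e+02, 1.00e-01]), array([79.8, 13.7]), 3.9) 0.10392841541829125
```

View pics/w2.png

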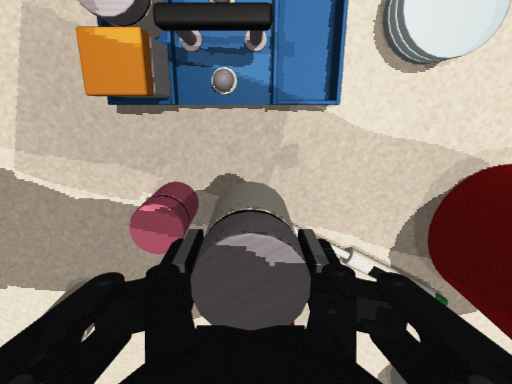

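The wrist view shows the jar held at (250,265), the bar at (213,16) and the empty bay at (308,50). The carrier centre from the wrist camera is (0.592,0.000) with yaw 3.8°.

Emit:
{"fn": "arm_command", "kwargs": {"deltas": [0, 0, 0, 0.02, 0.01, 0, 1, 0, 0, 0, 0.025, 0.0135, 0, 1, 0, 0, 0, 0.025, 0.0135, 0, 1, 0, 0, 0, 0.018, 0.01, 0, 1, 0, 0, 0, 0.0108, 0.0047, 0, 1, 0, 0, 0, 0, 0, 0, 1, 0, 0, 0, 0, 0, 0, 1, 0, 0, 0, 0, 0, 0, 1]}}

```text
t: 8.1
eef_pos: [0.6696, -0.0278, 0.1879]
tcp_rot: [[-0.063, 0.998, -0.0], [0.998, 0.063, -0.0], [-0.0, -0.0, -1.0]]
ft_force: [-0.7, 0.4, -0.5]
opening: 0.573
```

```bash
python3 - <<'E'
from h import *
from station import read_state
p=snap('wrist','w3');W=cloud(p);s=read_state();print(s['eef_pos'],p['eye'],s['opening'],s['ft_force'])
p2=snap('scene','s3')
for q in (p,p2):
    W=cloud(q);hsv=cv2.cvtColor(q['image'],cv2.COLOR_BGR2HSV);H=hsv[...,0];S=hsv[...,1]
    m=sel(W,(.45,.75),(-.1,.1),(.022,.042))&(H>95)&(H<125)&(S>100);P=W[m];print(m.sum(),rect(P[:,:2]),np.median(P[:,2]))
    m=sel(W,(.535,.64),(-.1,.1),(.09,.115));P=W[m];print(m.sum(),rect(P[:,:2]),np.median(P[:,2]))
E
```

```text
[ 0.66965771 -0.02780088  0.18800131] [0.66533003 0.04301307 0.32289405] 0.5694240131959091 [-0.50234814 -0.07710089 -0.91973912]
2605 (array([592.1,   0.6]), array([218.4, 115. ]), 3.9) 0.03378371903482663
2104 (array([592.5,   1.1]), array([79.3, 14.3]), 4.4) 0.10392451311803048
455 (array([595.2,  -1. ]), array([218.2, 115.1]), 3.8) 0.03206680107919202
0 (array([0., 0.]), array([0., 0.]), 0.0) nan
  return _methods._mean(a, axis=axis, dtype=dtype,
  ret = ret.dtype.type(ret / rcount)
```

View pics/w3.png

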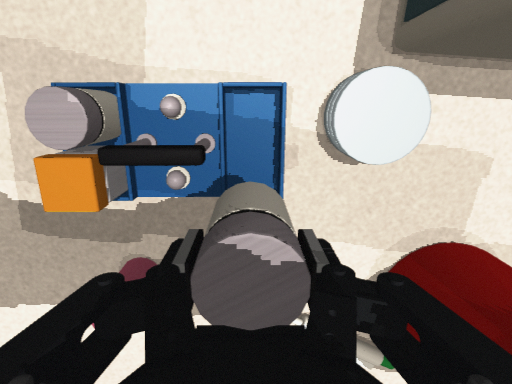

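View pics/s3.png

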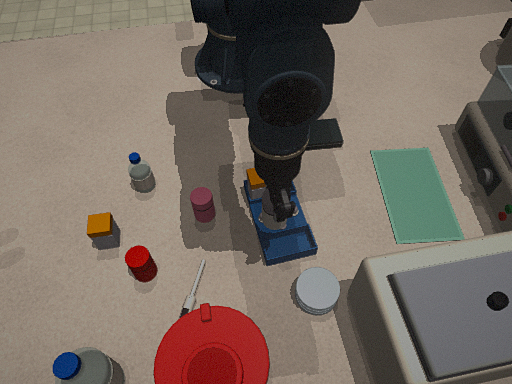

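Emit:
{"fn": "arm_command", "kwargs": {"deltas": [0, 0, 0, 0.0077, 0.0026, 0, 1, 0, 0, 0, 0, 0, 0.02, 1, 0, 0, 0, 0, 0, 0.03, 1, 0, 0, 0, 0, 0, 0.025, 1, 0, 0, 0, 0, 0, 0.015, 1, 0, 0, 0, 0, 0, 0, 1, 0, 0, 0, 0, 0, 0, 1, 0, 0, 0, 0, 0, 0, 1]}}

```text
t: 9.0
eef_pos: [0.6727, -0.0188, 0.0992]
tcp_rot: [[-0.065, 0.998, 0.002], [0.998, 0.065, -0.0], [-0.0, 0.002, -1.0]]
ft_force: [-0.0, 0.1, -2.3]
opening: 0.572
```

```bash
python3 - <<'E'
from h import *
from station import read_state
p=snap('wrist','w4');s=read_state();print(s['eef_pos'],s['opening'],s['ft_force'])
p=snap('top','t4');p=snap('scene','s4')
def crop(n,a,b,c,d): 
    i=cv2.imread(f'pics/{n}.png')[a:b,c:d];return cv2.resize(i,(400,400))
cv2.imwrite('pics/c4.png',np.hstack([crop('t4',100,240,180,320),crop('s4',150,280,220,350)]))
E
```

```text
[ 0.67271715 -0.01883262  0.09912555] 0.5676449437563081 [-0.33593542  0.3758568  -1.01654596]
```

View pics/w4.png

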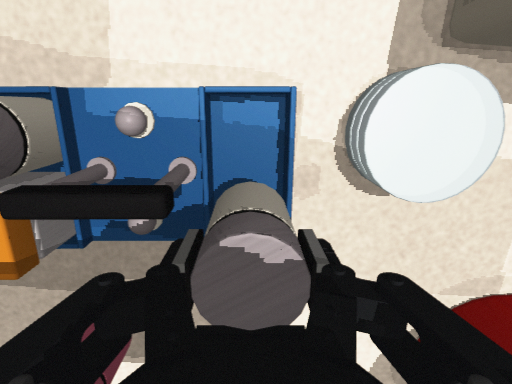

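View pics/c4.png

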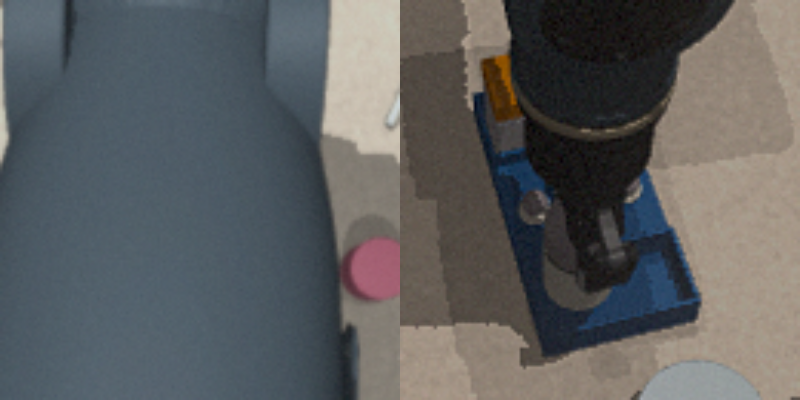

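The wrist view shows the jar (209–292 px) lined up between the bay walls (205 and 295 px). I'm lowering it.

Emit:
{"fn": "arm_command", "kwargs": {"deltas": [0, 0, 0, -0.001, -0.001, 0, 1, 0, 0, 0, 0, 0, 0.01, 1, 0, 0, 0, 0, 0, 0.015, 1, 0, 0, 0, 0, 0, 0.01, 1, 0, 0, 0, 0, 0, 0.006, 1, 0, 0, 0, 0, 0, 0.003, 1, 0, 0, 0, 0, 0, 0, 1, 0, 0, 0, 0, 0, 0, 1]}}

```text
t: 9.95
eef_pos: [0.6712, -0.02, 0.054]
tcp_rot: [[-0.065, 0.998, 0.0], [0.998, 0.065, -0.0], [-0.0, 0.0, -1.0]]
ft_force: [-0.8, 0.2, 1.3]
opening: 0.571
```

Emit:
{"fn": "arm_command", "kwargs": {"deltas": [0, 0, 0, 0, 0, 0, 0.2, 0, 0, 0, 0, 0, 0, 0.2, 0, 0, 0, 0, 0, 0, 0.2, 0, 0, 0, 0, 0, 0, 0.2, 0, 0, 0, 0, 0, -0.02, 0.2, 0, 0, 0, 0, 0, -0.04, 0.2, 0, 0, 0, 0, 0, -0.05, 0.2, 0, 0, 0, 0, 0, -0.04, 0.2]}}

```text
t: 10.75
eef_pos: [0.6711, -0.0199, 0.2066]
tcp_rot: [[-0.065, 0.998, 0.001], [0.998, 0.065, -0.0], [-0.0, 0.001, -1.0]]
ft_force: [1.7, -0.3, 0.7]
opening: 0.797
```

```bash
python3 - <<'E'
from h import *
from station import read_state
p=snap('wrist','w5');s=read_state();print(s['eef_pos'],s['opening'],s['ft_force'])
W=cloud(p)
m=sel(W,(.62,.73),(-.08,.06),(.07,.1));P=W[m];print(m.sum(),cv2.minEnclosingCircle((P[:,:2]*1000).astype(np.float32)),np.median(P[:,2]))
E
```

```text
[ 0.67278817 -0.01996775  0.21330889] 0.7980905977396118 [ 1.58804642 -0.50963143  7.61309328]
2407 ((657.3206176757812, -10.806537628173828), 42.15071487426758) 0.08631551631007339
```

View pics/w5.png

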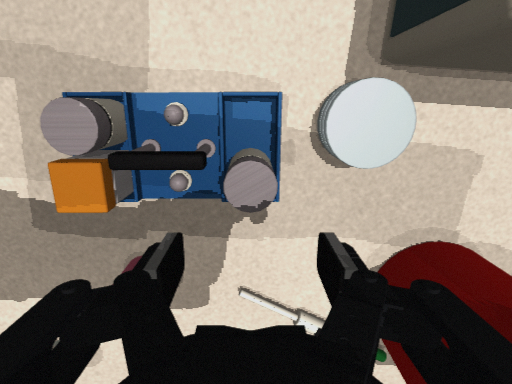

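The jar stands in the bay at (250,180) and both balls are in place. Now the tin.

Emit:
{"fn": "arm_command", "kwargs": {"deltas": [0, 0, 0, -0.034, -0.0145, 0, 0, 0, 0, 0, -0.034, -0.0145, 0, 0, 0, 0, 0, -0.034, -0.0145, 0, 0, 0, 0, 0, -0.034, -0.0145, 0, 0, 0, 0, 0, -0.034, -0.0145, 0, 0, 0, 0, 0, -0.034, -0.0145, 0, 0, 0, 0, 0, -0.034, -0.0145, 0, 0, 0, 0, 0, -0.034, -0.0145, 0, 0]}}

```text
t: 11.6
eef_pos: [0.5722, -0.3002, 0.2038]
tcp_rot: [[-0.065, 0.998, 0.0], [0.998, 0.065, -0.0], [-0.0, 0.0, -1.0]]
ft_force: [-0.3, -0.3, 0.2]
opening: 0.998
```

```bash
python3 - <<'E'
from h import *
from station import read_state
p=snap('wrist','w6');s=read_state();print(s['eef_pos'],s['opening'],s['ft_force'])
W=cloud(p)
m=sel(W,(.53,.62),(-.44,-.35),(.074,.094));P=W[m];print(m.sum(),rect(P[:,:2]),np.median(P[:,2]))
E
```

```text
[ 0.57020562 -0.30504606  0.2036648 ] 0.9980422995609428 [-3.28043648 -6.40565418  0.36697931]
2094 (array([ 571.3, -391.8]), array([48.8, 48.1]), 88.9) 0.08027129223975768
```

View pics/w6.png

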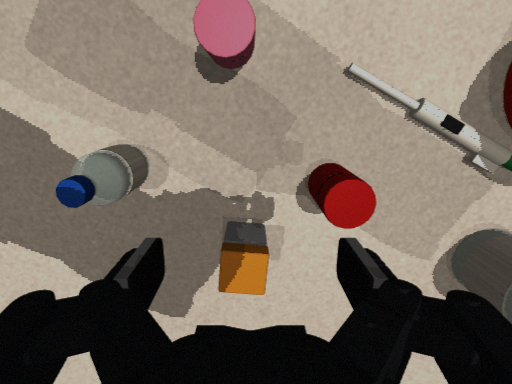

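Emit:
{"fn": "arm_command", "kwargs": {"deltas": [0, 0, 0.084, 0, 0, 0, 0, 0, 0, 0, -0.029, 0.001, 0, 0, 0, 0, 0, -0.029, 0.001, 0, 0, 0, 0, 0, -0.0285, 0.001, 0, 0, 0, 0, 0, 0, 0, 0.03, 0, 0, 0, 0, 0, 0, 0.03, 0, 0, 0, 0, 0, 0, 0.02, 0, 0, 0, 0, 0, 0, 0, 0]}}

```text
t: 12.45
eef_pos: [0.5728, -0.3844, 0.1207]
tcp_rot: [[0.019, 1.0, -0.004], [1.0, -0.019, 0.003], [0.003, -0.004, -1.0]]
ft_force: [0.0, 0.4, -0.0]
opening: 0.997
```

```bash
python3 - <<'E'
from h import *
from station import read_state
p=snap('wrist','w7');s=read_state();print(s['eef_pos'],s['opening'],np.round(s['tcp_rot'],3).tolist())
W=cloud(p)
m=sel(W,(.53,.62),(-.44,-.35),(.074,.094));P=W[m];print(m.sum(),rect(P[:,:2]),np.median(P[:,2]))
E
```

```text
[ 0.57354005 -0.38490695  0.12295169] 0.9988155935487938 [[0.019, 1.0, -0.002], [1.0, -0.019, 0.001], [0.001, -0.002, -1.0]]
5086 (array([ 571.1, -391.7]), array([48.1, 48. ]), 88.9) 0.08029717968636291
```

Emit:
{"fn": "arm_command", "kwargs": {"deltas": [0, 0, 0, -0.0067, -0.0021, 0, 0, 0, 0, 0, 0, 0, 0.02, 0, 0, 0, 0, 0, 0, 0.025, 0, 0, 0, 0, 0, 0, 0.02, 0, 0, 0, 0, 0, 0, 0.01, 0, 0, 0, 0, 0, 0, 0, 0, 0, 0, 0, 0, 0, 0, 0, 0, 0, 0, 0, 0, 0, 0]}}

```text
t: 13.3
eef_pos: [0.5727, -0.3926, 0.0504]
tcp_rot: [[0.019, 1.0, 0.002], [1.0, -0.019, -0.001], [-0.001, 0.002, -1.0]]
ft_force: [-0.3, 0.3, 0.2]
opening: 0.999
```

Emit:
{"fn": "arm_command", "kwargs": {"deltas": [0, 0, 0, 0.0008, -0.0015, 0.0024, 0, 0, 0, 0, 0, 0, 0, 0, 0, 0, 0, 0, 0, 0, 1, 0, 0, 0, 0, 0, 0, 1, 0, 0, 0, 0, 0, 0, 1, 0, 0, 0, 0, 0, 0, 1, 0, 0, 0, 0, 0, 0, 1, 0, 0, 0, 0, 0, 0, 1]}}

```text
t: 14.1
eef_pos: [0.5706, -0.3913, 0.0467]
tcp_rot: [[0.019, 1.0, 0.0], [1.0, -0.019, -0.0], [-0.0, 0.0, -1.0]]
ft_force: [0.1, 0.1, 5.2]
opening: 0.557
```

Emit:
{"fn": "arm_command", "kwargs": {"deltas": [0, 0, -0.0432, 0, 0, -0.03, 1, 0, 0, -0.0432, 0, 0, -0.04, 1, 0, 0, 0, 0, 0, -0.04, 1, 0, 0, 0, 0, 0, -0.035, 1, 0, 0, 0, 0.03, 0.009, 0, 1, 0, 0, 0, 0.035, 0.0105, 0, 1, 0, 0, 0, 0.035, 0.0105, 0, 1, 0, 0, 0, 0.035, 0.0105, 0, 1]}}

```text
t: 14.9
eef_pos: [0.6018, -0.2525, 0.1911]
tcp_rot: [[-0.067, 0.998, -0.001], [0.998, 0.067, 0.0], [0.0, -0.0, -1.0]]
ft_force: [0.8, 0.8, -1.3]
opening: 0.558
```

Emit:
{"fn": "arm_command", "kwargs": {"deltas": [0, 0, 0, 0.035, 0.0105, 0, 1, 0, 0, 0, 0.035, 0.0105, 0, 1, 0, 0, 0, 0.035, 0.0105, 0, 1, 0, 0, 0, 0.035, 0.0105, 0, 1, 0, 0, 0, 0.035, 0.0105, 0, 1, 0, 0, 0, 0.035, 0.0105, 0, 1, 0, 0, 0, 0.03, 0.01, 0, 1, 0, 0, 0, 0, 0, 0, 1]}}

```text
t: 15.7
eef_pos: [0.659, -0.0056, 0.1908]
tcp_rot: [[-0.071, 0.997, -0.001], [0.997, 0.071, 0.001], [0.001, -0.001, -1.0]]
ft_force: [0.1, -0.5, -0.7]
opening: 0.555
```

```bash
python3 - <<'E'
from h import *
from station import read_state
p=snap('wrist','w8');s=read_state();print(s['eef_pos'],s['opening'],np.round(s['tcp_rot'],3).tolist())
W=cloud(p)
hsv=cv2.cvtColor(p['image'],cv2.COLOR_BGR2HSV);H=hsv[...,0];S=hsv[...,1]
m=sel(W,(.45,.75),(-.1,.1),(.022,.042))&(H>95)&(H<125)&(S>100);P=W[m];print(m.sum(),rect(P[:,:2]),np.median(P[:,2]))
E
```

```text
[ 0.65866266 -0.00755923  0.19084602] 0.5545645667577104 [[-0.07, 0.998, -0.001], [0.998, 0.07, 0.0], [0.0, -0.001, -1.0]]
2093 (array([591.8,   1.2]), array([219.2, 114.7]), 4.0) 0.03378000167788531
```

View pics/w8.png

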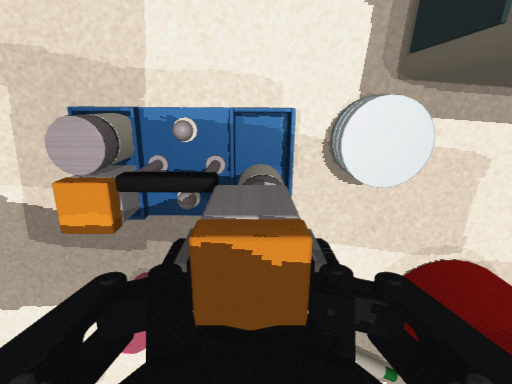

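Emit:
{"fn": "arm_command", "kwargs": {"deltas": [0, 0, 0, 0.0134, 0.004, 0, 1, 0, 0, 0, 0.0134, 0.004, 0, 1, 0, 0, 0, 0.0133, 0.0041, 0, 1, 0, 0, 0, 0, 0, 0.02, 1, 0, 0, 0, 0, 0, 0.015, 1, 0, 0, 0, 0, 0, 0, 1, 0, 0, 0, 0, 0, 0, 1, 0, 0, 0, 0, 0, 0, 1]}}

```text
t: 16.55
eef_pos: [0.6685, 0.0315, 0.1575]
tcp_rot: [[-0.067, 0.998, 0.001], [0.998, 0.067, 0.0], [0.0, 0.001, -1.0]]
ft_force: [0.4, -0.6, -0.7]
opening: 0.554
```

```bash
python3 - <<'E'
from h import *
from station import read_state
p=snap('wrist','w9');s=read_state();print(s['eef_pos'],s['opening'],np.round(s['tcp_rot'],3).tolist())
W=cloud(p)
hsv=cv2.cvtColor(p['image'],cv2.COLOR_BGR2HSV);H=hsv[...,0];S=hsv[...,1]
m=sel(W,(.45,.75),(-.1,.1),(.022,.042))&(H>95)&(H<125)&(S>100);P=W[m];print(m.sum(),rect(P[:,:2]),np.median(P[:,2]))
E
```

```text
[0.66851971 0.03141485 0.1574764 ] 0.5535141718013721 [[-0.067, 0.998, 0.001], [0.998, 0.067, 0.0], [-0.0, 0.001, -1.0]]
2190 (array([591.4,   1.5]), array([219.5, 114.8]), 3.7) 0.03347451827358619
```

View pics/w9.png

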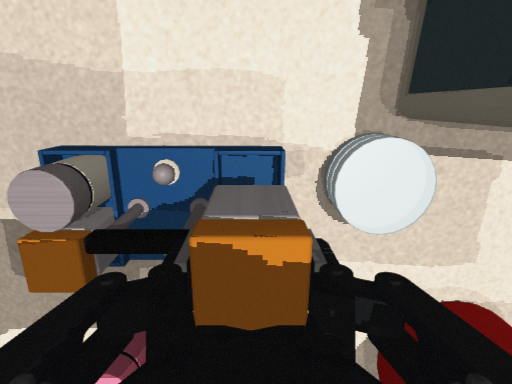

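Emit:
{"fn": "arm_command", "kwargs": {"deltas": [0, 0, 0, 0.0022, -0.0006, 0, 1, 0, 0, 0, 0, 0, 0.01, 1, 0, 0, 0, 0, 0, 0.02, 1, 0, 0, 0, 0, 0, 0.02, 1, 0, 0, 0, 0, 0, 0.01, 1, 0, 0, 0, 0, 0, 0, 1, 0, 0, 0, 0, 0, 0, 1, 0, 0, 0, 0, 0, 0, 1]}}

```text
t: 17.4
eef_pos: [0.6678, 0.0335, 0.0975]
tcp_rot: [[-0.067, 0.998, 0.002], [0.998, 0.067, 0.0], [-0.0, 0.002, -1.0]]
ft_force: [0.4, -0.9, -1.4]
opening: 0.556
```

```bash
python3 - <<'E'
from h import *
from station import read_state
p=snap('wrist','w10');s=read_state();print(s['eef_pos'],s['opening'],np.round(s['tcp_rot'],3).tolist(),s['ft_force'])
E
```

```text
[0.66785056 0.03352781 0.09744976] 0.5570427146636994 [[-0.067, 0.998, 0.002], [0.998, 0.067, 0.0], [-0.0, 0.002, -1.0]] [-0.23936725 -0.02842944 -0.53454255]
```

View pics/w10.png

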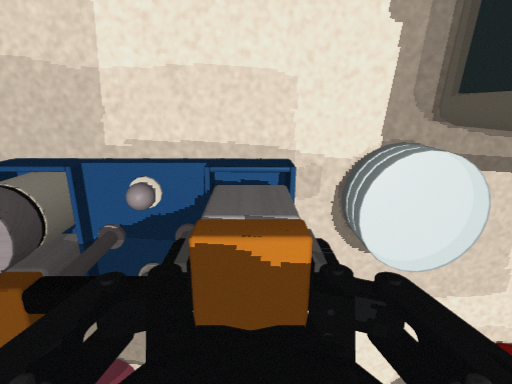

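The tin is lined up between the walls and is not touching the jar. I'm lowering it.

Emit:
{"fn": "arm_command", "kwargs": {"deltas": [0, 0, 0, 0, 0, 0.01, 1, 0, 0, 0, 0, 0, 0.015, 1, 0, 0, 0, 0, 0, 0.01, 1, 0, 0, 0, 0, 0, 0.005, 1, 0, 0, 0, 0, 0, 0.003, 1, 0, 0, 0, 0, 0, 0, 1, 0, 0, 0, 0, 0, 0, 1, 0, 0, 0, 0, 0, 0, 1]}}

```text
t: 18.25
eef_pos: [0.6675, 0.0335, 0.0539]
tcp_rot: [[-0.067, 0.998, 0.001], [0.998, 0.067, 0.0], [-0.0, 0.001, -1.0]]
ft_force: [0.3, 0.7, -0.4]
opening: 0.551
```

Emit:
{"fn": "arm_command", "kwargs": {"deltas": [0, 0, 0, 0, 0, 0.001, 1, 0, 0, 0, 0, 0, 0, 0.2, 0, 0, 0, 0, 0, 0, 0.2, 0, 0, 0, 0, 0, 0, 0.2, 0, 0, 0, 0, 0, -0.02, 0.2, 0, 0, 0, 0, 0, -0.04, 0.2, 0, 0, 0, 0, 0, -0.05, 0.2, 0, 0, 0, 0, 0, -0.05, 0.2]}}

```text
t: 19.05
eef_pos: [0.6667, 0.0335, 0.2142]
tcp_rot: [[-0.067, 0.998, -0.0], [0.998, 0.067, -0.0], [-0.0, -0.0, -1.0]]
ft_force: [1.0, -0.6, -0.4]
opening: 0.799
```

Emit:
{"fn": "arm_command", "kwargs": {"deltas": [0, 0, -0.14, 0, 0, -0.02, 0, 0, 0, -0.14, 0, 0, -0.02, 0, 0, 0, -0.14, 0, 0, 0, 0, 0, 0, -0.14, 0, 0, 0, 0, 0, 0, -0.14, 0, 0, 0, 0, 0, 0, -0.14, 0, 0, 0, 0, 0, 0, -0.14, 0, 0, 0, 0, 0, 0, -0.14, 0, 0, 0, 0]}}

```text
t: 19.85
eef_pos: [0.6672, 0.0335, 0.2525]
tcp_rot: [[-0.929, 0.369, 0.0], [0.369, 0.929, 0.0], [-0.0, 0.0, -1.0]]
ft_force: [-0.8, -0.8, -0.2]
opening: 1.002
```

```bash
python3 - <<'E'
from h import *
from station import read_state
s=read_state();print(s['eef_pos'],s['q'],np.round(s['tcp_rot'],3).tolist(),s['ft_force'])
p=snap('wrist','w11');p=snap('scene','s11')
i=cv2.resize(p['image'][140:290,190:340],(384,384));cv2.imwrite('pics/c11.png',np.hstack([cv2.imread('pics/w11.png')[:,:410],i]))
E
```

```text
[0.66723762 0.03350235 0.25245911] [5.01648846e-02 5.97032847e-01 5.66657096e-01 1.54038044e+00
 7.61467368e-06 4.28218059e-01] [[-0.929, 0.369, 0.0], [0.369, 0.929, 0.0], [-0.0, 0.0, -1.0]] [-0.84930793 -0.7525074  -0.24793578]
```

View pics/c11.png

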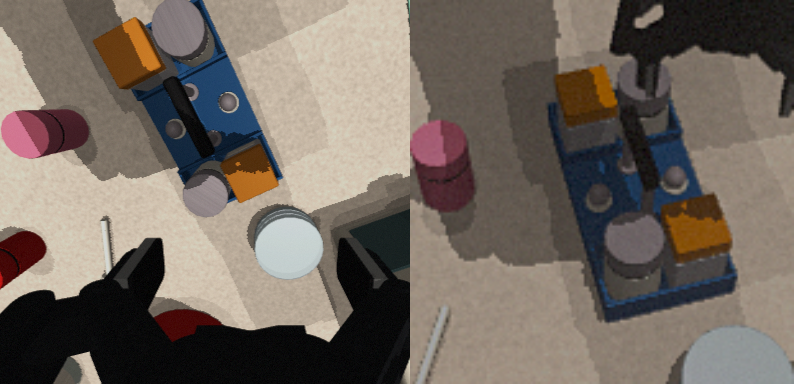

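Both items stand upright and side by side in the bay, and both balls are in their pockets. Next is the handle.

Emit:
{"fn": "arm_command", "kwargs": {"deltas": [0, 0, -0.1113, 0, 0, 0, 0, 0, 0, -0.1113, 0, 0, 0, 0, 0, 0, -0.1113, 0, 0, 0, 0, 0, 0, -0.1113, 0, 0, 0, 0, 0, 0, 0, 0.026, -0.009, 0, 0, 0, 0, 0, 0.026, -0.009, 0, 0, 0, 0, 0, 0.025, -0.0094, 0, 0, 0, 0, 0, 0, 0, 0, 0]}}

```text
t: 20.75
eef_pos: [0.5899, 0.0004, 0.2532]
tcp_rot: [[-0.998, -0.056, 0.0], [-0.056, 0.998, -0.0], [-0.0, -0.0, -1.0]]
ft_force: [0.2, -0.6, 0.7]
opening: 0.996
```

```bash
python3 - <<'E'
from h import *
from station import read_state
p=snap('wrist','w12')
s=read_state();print(s['eef_pos'],s['q'],np.round(s['tcp_rot'],4).tolist(),s['ft_force'])
W=cloud(p)
m=sel(W,(.54,.635),(-.04,.04),(.092,.115));P=W[m];print(m.sum(),rect(P[:,:2]),np.median(P[:,2]))
hsv=cv2.cvtColor(p['image'],cv2.COLOR_BGR2HSV);H=hsv[...,0];S=hsv[...,1]
m=sel(W,(.45,.75),(-.1,.1),(.022,.042))&(H>95)&(H<125)&(S>100);P=W[m];print(m.sum(),rect(P[:,:2]),np.median(P[:,2]))
E
```

```text
[0.59118448 0.00091534 0.25318744] [ 1.57217110e-03  4.07106982e-01  2.66851279e-01  1.42980747e+00
 -4.58595436e-05 -5.48351206e-02] [[-0.9984, -0.0564, 0.0007], [-0.0564, 0.9984, -0.0], [-0.0007, -0.0001, -1.0]] [1.50037968 0.78920249 0.28236957]
1070 (array([591.4,   0.6]), array([79.5, 13.9]), 3.4) 0.10409391577702914
1461 (array([591.3,   0.7]), array([218.9, 114.5]), 3.5) 0.03382739297001974
```

View pics/w12.png

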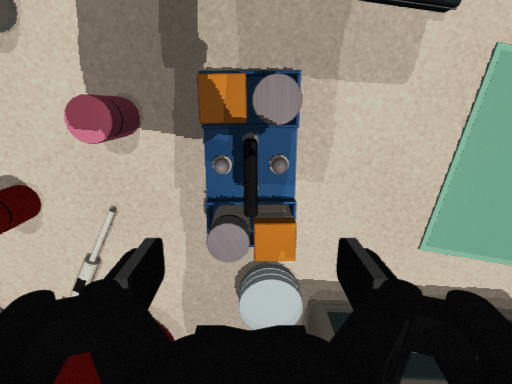

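Emit:
{"fn": "arm_command", "kwargs": {"deltas": [0, 0, -0.006, 0, 0, 0, 0, 0, 0, 0, 0, 0, 0.02, 0, 0, 0, 0, 0, 0, 0.035, 0, 0, 0, 0, 0, 0, 0.035, 0, 0, 0, 0, 0, 0, 0.03, 0, 0, 0, 0, 0, 0, 0, 0, 0, 0, 0, 0, 0, 0, 0, 0, 0, 0, 0, 0, 0, 0]}}

```text
t: 21.6
eef_pos: [0.5934, 0.0016, 0.1342]
tcp_rot: [[-0.998, -0.067, 0.002], [-0.067, 0.998, 0.0], [-0.002, -0.0, -1.0]]
ft_force: [0.3, 1.0, 1.4]
opening: 1.004
```

```bash
python3 - <<'E'
from h import *
from station import read_state
p=snap('wrist','w13')
s=read_state();print(s['eef_pos'],np.round(s['tcp_rot'],4).tolist(),s['ft_force'],s['moment'])
W=cloud(p)
m=sel(W,(.54,.635),(-.04,.04),(.092,.115));P=W[m];print(m.sum(),rect(P[:,:2]),np.median(P[:,2]))
E
```

```text
[0.59333847 0.00152317 0.13424685] [[-0.9977, -0.0671, 0.0027], [-0.0671, 0.9977, 0.0], [-0.0027, -0.0002, -1.0]] [ 0.38244475  0.29614725 -0.66221796] [-0.00223301 -0.04250657 -0.00799155]
2801 (array([591.5,   0.7]), array([80., 14.]), 3.8) 0.1041412045551385
```

View pics/w13.png

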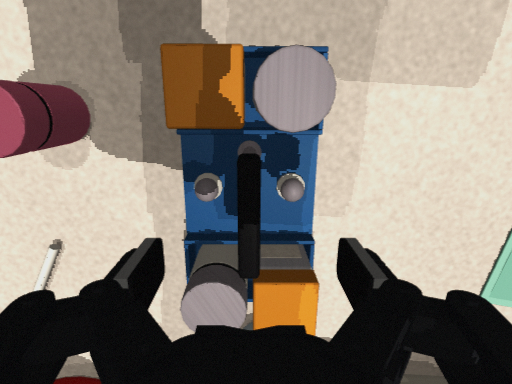

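Emit:
{"fn": "arm_command", "kwargs": {"deltas": [0, 0, 0, 0.0018, -0.0007, 0.01, 0, 0, 0, 0, 0, 0, 0.015, 0, 0, 0, 0, 0, 0, 0.015, 0, 0, 0, 0, 0, 0, 0.01, 0, 0, 0, 0, 0, 0, 0, 0, 0, 0, 0, 0, 0, 0, 0, 0, 0, 0, 0, 0, 0, 0, 0, 0, 0, 0, 0, 0, 0]}}

```text
t: 22.45
eef_pos: [0.5908, 0.0006, 0.0831]
tcp_rot: [[-0.998, -0.067, 0.001], [-0.067, 0.998, 0.0], [-0.001, -0.0, -1.0]]
ft_force: [1.0, -0.1, 0.5]
opening: 0.997
```

Emit:
{"fn": "arm_command", "kwargs": {"deltas": [0, 0, 0, -0.0007, 0, -0.001, 0.3, 0, 0, 0, 0, 0, 0, 0.5, 0, 0, 0, 0, 0, 0, 0.7, 0, 0, 0, 0, 0, 0, 1, 0, 0, 0, 0, 0, 0, 1, 0, 0, 0, 0, 0, 0, 1, 0, 0, 0, 0, 0, 0, 1, 0, 0, 0, 0, 0, 0, 1]}}

```text
t: 23.25
eef_pos: [0.591, 0.0005, 0.0835]
tcp_rot: [[-0.998, -0.067, 0.0], [-0.067, 0.998, -0.0], [-0.0, -0.0, -1.0]]
ft_force: [-1.4, -2.7, 2.9]
opening: 0.149
```

```bash
python3 - <<'E'
from h import *
from station import read_state
p=snap('wrist','w14')
s=read_state();print(s['eef_pos'],np.round(s['tcp_rot'],4).tolist(),s['ft_force'],s['moment'],s['opening'])
E
```

```text
[5.91042812e-01 5.61147719e-04 8.34953425e-02] [[-0.9977, -0.0672, 0.0001], [-0.0672, 0.9977, -0.0002], [-0.0001, -0.0002, -1.0]] [-0.53322538 -1.7012651   3.49696188] [-0.35801122  0.19869996 -0.03131328] 0.14861129396822495
```

View pics/w14.png

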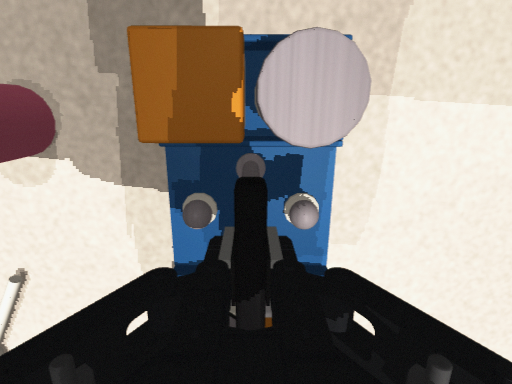

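Emit:
{"fn": "arm_command", "kwargs": {"deltas": [0, 0, 0, 0, 0, -0.002, 1, 0, 0, 0, 0, 0, -0.004, 1, 0, 0, 0, 0, 0, -0.006, 1, 0, 0, 0, 0, 0, -0.006, 1, 0, 0, 0, 0, 0, -0.004, 1, 0, 0, 0, 0, 0, -0.002, 1, 0, 0, 0, 0, 0, 0, 1, 0, 0, 0, 0, 0, 0, 1]}}

```text
t: 24.1
eef_pos: [0.5909, 0.0007, 0.1073]
tcp_rot: [[-0.998, -0.067, -0.0], [-0.067, 0.998, 0.0], [0.0, 0.0, -1.0]]
ft_force: [0.0, -0.5, -7.4]
opening: 0.151
```

```bash
python3 - <<'E'
from h import *
from station import read_state
p=snap('wrist','w15')
s=read_state();print(s['eef_pos'],np.round(s['tcp_rot'],4).tolist(),s['ft_force'],s['moment'],s['opening'])
p=snap('scene','s15')
i=cv2.resize(p['image'][140:290,190:340],(384,384));cv2.imwrite('pics/c15.png',np.hstack([cv2.imread('pics/w15.png')[:,:410],i]))
E
```

```text
[0.59086339 0.00066501 0.10716214] [[-0.9977, -0.0673, -0.0004], [-0.0673, 0.9977, 0.0], [0.0004, 0.0, -1.0]] [ 0.46551849 -0.70897397 -7.49074035] [0.02573289 0.04196392 0.00477498] 0.1550318580616359
```

View pics/c15.png

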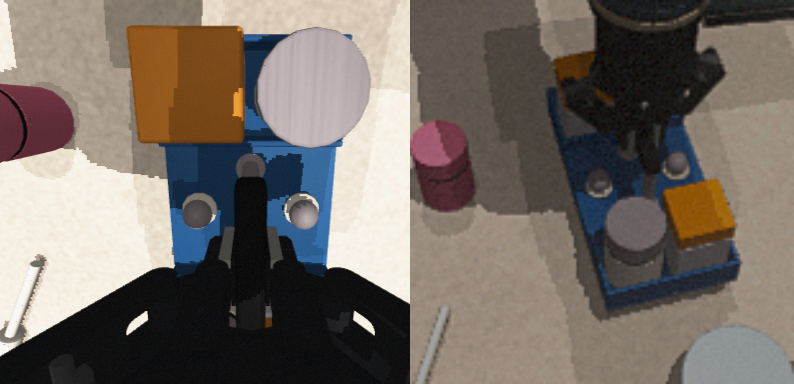

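The carrier hangs level: 7.4 N, almost no moment, and both balls seated. Next I'll lift it and turn it gently.

Emit:
{"fn": "arm_command", "kwargs": {"deltas": [0, 0, 0.015, 0, 0, -0.005, 1, 0, 0, 0.025, 0, 0, -0.01, 1, 0, 0, 0.03, 0, 0, -0.015, 1, 0, 0, 0.032, 0, 0, -0.015, 1, 0, 0, 0.032, 0, 0, -0.015, 1, 0, 0, 0.028, 0, 0, -0.012, 1, 0, 0, 0.02, 0, 0, -0.006, 1, 0, 0, 0.01, 0, 0, -0.002, 1]}}

```text
t: 25.0
eef_pos: [0.5913, 0.0006, 0.1882]
tcp_rot: [[-0.992, 0.126, 0.001], [0.126, 0.992, -0.0], [-0.001, 0.0, -1.0]]
ft_force: [0.2, -0.6, -7.5]
opening: 0.153
```

```bash
python3 - <<'E'
from h import *
from station import read_state
p=snap('wrist','w16')
s=read_state();print(s['eef_pos'],np.round(s['tcp_rot'],4).tolist(),s['ft_force'],s['moment'],s['opening'])
for n in['top0','scene0']:
    W=cloud(np.load(n+'.npz'));m=sel(W,(.3,.95),(.1,.7),(.06,.5));P=W[m];print(n,m.sum(),P[:,0].min(),P[:,1].min())
    c=np.array([.579,.35]);d=np.abs(np.c_[P[:,:2]-c]);R=np.array([[.992,-.126],[.126,.992]]);L=(P[:,:2]-c)@R
    dd=np.hypot(np.maximum(abs(L[:,0])-.11,0),np.maximum(abs(L[:,1])-.058,0));k=dd.argsort()[:3];print(dd[k],P[k])
E
```

```text
[0.59116911 0.00064697 0.18783997] [[-0.9921, 0.1256, 0.0005], [0.1256, 0.9921, -0.0], [-0.0005, 0.0, -1.0]] [-0.09613339  0.3330836  -6.94021002] [-0.03611512  0.01037168  0.05694645] 0.15061154328724857
top0 18411 0.40402985064118996 0.10083142652411115
[0.06949236 0.0696169  0.07051495] [[0.62269608 0.48407063 0.07467168]
 [0.69729918 0.48904034 0.08399352]
 [0.61516519 0.48414492 0.06042618]]
scene0 16611 0.40595758937571713 0.10000624276241846
[0.0668143  0.06698432 0.06807201] [[0.62482341 0.48164118 0.07360093]
 [0.62574578 0.48192972 0.06686674]
 [0.6214907  0.48248573 0.08063801]]
```

View pics/w16.png

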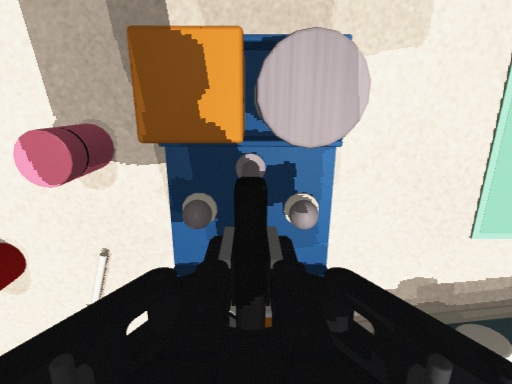

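Emit:
{"fn": "arm_command", "kwargs": {"deltas": [0, 0, 0, 0.001, 0.005, 0, 1, 0, 0, 0, 0.002, 0.012, 0, 1, 0, 0, 0, 0.003, 0.019, 0, 1, 0, 0, 0, 0.004, 0.025, 0, 1, 0, 0, 0, 0.005, 0.03, 0, 1, 0, 0, 0, 0.005, 0.03, 0, 1, 0, 0, 0, 0.005, 0.03, 0, 1, 0, 0, 0, 0.005, 0.03, 0, 1]}}

```text
t: 25.85
eef_pos: [0.583, 0.1861, 0.1869]
tcp_rot: [[-0.992, 0.124, -0.001], [0.124, 0.992, -0.0], [0.001, -0.0, -1.0]]
ft_force: [0.0, 0.4, -7.8]
opening: 0.151
```

Emit:
{"fn": "arm_command", "kwargs": {"deltas": [0, 0, 0, 0.005, 0.03, 0, 1, 0, 0, 0, 0.005, 0.03, 0, 1, 0, 0, 0, 0.005, 0.027, 0, 1, 0, 0, 0, 0.004, 0.022, 0, 1, 0, 0, 0, 0.003, 0.016, 0, 1, 0, 0, 0, 0.002, 0.01, 0, 1, 0, 0, 0, 0.001, 0.005, 0, 1, 0, 0, 0, 0, 0, 0, 1]}}

```text
t: 26.65
eef_pos: [0.5763, 0.3261, 0.1872]
tcp_rot: [[-0.992, 0.124, -0.0], [0.124, 0.992, -0.0], [0.0, -0.0, -1.0]]
ft_force: [0.3, -0.6, -7.2]
opening: 0.155
```

```bash
python3 - <<'E'
from h import *
from station import read_state
p=snap('wrist','w17')
s=read_state();print(s['eef_pos'],np.round(s['tcp_rot'],4).tolist(),s['ft_force'],s['moment'],s['opening'])
for n in ('scene','top'):
    p=snap(n,n[0]+'17')
E
```

```text
[0.57640216 0.32559382 0.18735192] [[-0.9922, 0.1245, -0.0001], [0.1245, 0.9922, -0.0003], [0.0, -0.0003, -1.0]] [-0.71810821 -0.1662586  -6.88396349] [-0.00283571 -0.00255802  0.04507305] 0.1541903092029041
```

View pics/w17.png

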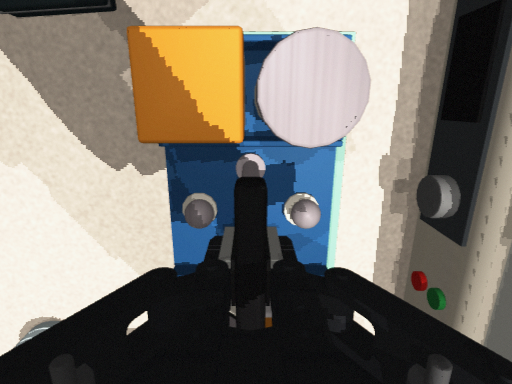

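View pics/s17.png

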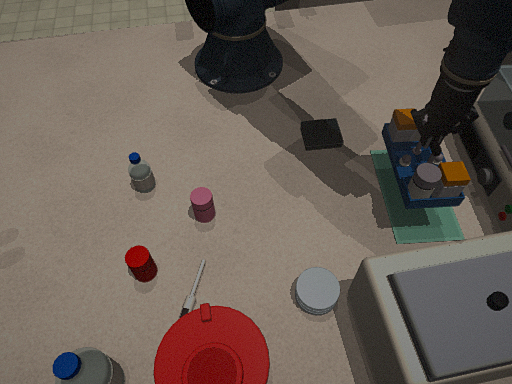

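```bash
python3 - <<'E'
from h import *
p=np.load('w12.npz');W=cloud(p);hsv=cv2.cvtColor(p['image'],cv2.COLOR_BGR2HSV);H=hsv[...,0];S=hsv[...,1]
m=(H>60)&(H<95)&(S>60)&sel(W,(.4,.8),(.2,.5),(-.03,.03));m[:, :400]=0
print(m.sum(),np.median(W[m][:,2]))
P=W[m][:,:2]
# -y edge: in mat frame
for yaw in (-6.5,-7,-7.25,-7.5,-8):
    a=np.deg2rad(yaw);R=np.array([[np.cos(a),-np.sin(a)],[np.sin(a),np.cos(a)]])
    L=(P-[.579,.35])@R
    xs=np.linspace(-.05,.12,12);e=[np.min(L[(abs(L[:,0]-x)<.006),1],initial=9) for x in xs]
    ys=np.linspace(-.07,-.02,5);f=[np.max(L[(abs(L[:,1]-y)<.006),0],initial=-9) for y in ys]
    print(yaw,np.round(e,4),np.round(f,4))
# global: edges from scene/top mats, trimmed: mat edge px midpoints
for n in('scene0','top0'):
    p=np.load(n+'.npz');W=cloud(p);hsv=cv2.cvtColor(p['image'],cv2.COLOR_BGR2HSV);H=hsv[...,0];S=hsv[...,1]
    m=sel(W,(.4,.8),(.2,.5),(-.02,.02))&(H>60)&(H<95)&(S>60);print(n,m.sum(),rect(W[m][:,:2]))
# current view: carrier pose
for n in('s17','t17'):
    p=np.load(n+'.npz');W=cloud(p);hsv=cv2.cvtColor(p['image'],cv2.COLOR_BGR2HSV);H=hsv[...,0];S=hsv[...,1]
    m=sel(W,(.4,.75),(.2,.45),(.126,.145))&(H>95)&(H<125)&(S>100);print(n,m.sum(),rect(W[m][:,:2]),np.median(W[m][:,2]))
E
```

```text
11903 0.003583919470398711
-6.5 [-0.0801 -0.0811 -0.081  -0.0809 -0.081  -0.0813 -0.082  -0.0811 -0.0823
 -0.0824 -0.082  -0.0828] [0.1383 0.1387 0.1386 0.1384 0.1389]
-7 [-0.0805 -0.0813 -0.0812 -0.0809 -0.0811 -0.0811 -0.0817 -0.0811 -0.0817
 -0.0816 -0.081  -0.0817] [0.1389 0.1392 0.139  0.1387 0.1391]
-7.25 [-0.0808 -0.0815 -0.0813 -0.0809 -0.0811 -0.081  -0.0815 -0.0809 -0.0814
 -0.0812 -0.0805 -0.0812] [0.1392 0.1388 0.1392 0.1389 0.1392]
-7.5 [-0.081  -0.0816 -0.0814 -0.081  -0.0811 -0.0809 -0.0813 -0.0806 -0.0811
 -0.0808 -0.0801 -0.0807] [0.1395 0.139  0.1396 0.1392 0.1393]
-8 [-0.0814 -0.0819 -0.0816 -0.081  -0.081  -0.0806 -0.0809 -0.0801 -0.0805
 -0.08   -0.0791 -0.0796] [0.1401 0.1397 0.14   0.1395 0.1395]
scene0 5925 (array([580.2, 347.8]), array([161.7, 282.1]), 82.7)
top0 7037 (array([579.4, 351.4]), array([157.8, 275.7]), 82.9)
s17 416 (array([579.7, 323.3]), array([116.2, 220.7]), 82.8) 0.1352653928180355
t17 604 (array([576.9, 325.7]), array([117.1, 219.8]), 83.0) 0.1364415331606037
```

View pics/t17.png

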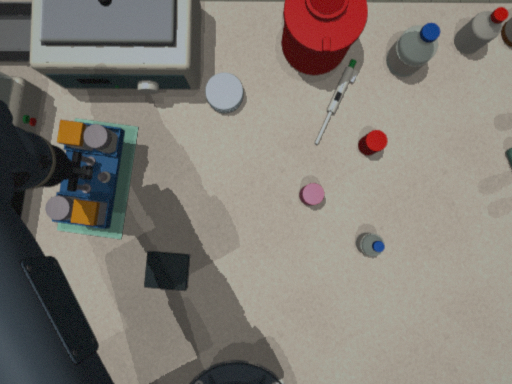

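Emit:
{"fn": "arm_command", "kwargs": {"deltas": [0, 0, 0, 0.0002, 0.003, 0, 1, 0, 0, 0, 0.0003, 0.005, 0, 1, 0, 0, 0, 0.0004, 0.007, 0, 1, 0, 0, 0, 0.0003, 0.005, 0, 1, 0, 0, 0, 0.0002, 0.003, 0, 1, 0, 0, 0, 0, 0.0013, 0, 1, 0, 0, 0, 0, 0, 0, 1, 0, 0, 0, 0, 0, 0, 1]}}

```text
t: 27.6
eef_pos: [0.578, 0.3502, 0.1874]
tcp_rot: [[-0.992, 0.124, -0.0], [0.124, 0.992, -0.0], [0.0, -0.0, -1.0]]
ft_force: [-0.4, 0.6, -6.4]
opening: 0.155
```

Emit:
{"fn": "arm_command", "kwargs": {"deltas": [0, 0, 0, 0, 0, 0, 1, 0, 0, 0, 0, 0, 0, 1, 0, 0, 0, 0, 0, 0, 1, 0, 0, 0, 0, 0, 0, 1, 0, 0, 0, 0, 0, 0, 1, 0, 0, 0, 0, 0, 0, 1, 0, 0, 0, 0, 0, 0, 1, 0, 0, 0, 0, 0, 0, 1]}}

```text
t: 28.4
eef_pos: [0.578, 0.3503, 0.1874]
tcp_rot: [[-0.992, 0.124, -0.0], [0.124, 0.992, 0.0], [0.0, 0.0, -1.0]]
ft_force: [-0.1, 0.2, -6.0]
opening: 0.15
```

```bash
python3 - <<'E'
from h import *
from station import read_state
snap('wrist','w18');snap('scene','s18');snap('top','t18')
s=read_state();print(s['eef_pos'],np.round(s['tcp_rot'],4).tolist(),s['ft_force'],s['moment'],s['opening'],np.abs(s['qd']).max())
for n in('s18','t18'):
    p=np.load(n+'.npz');W=cloud(p);hsv=cv2.cvtColor(p['image'],cv2.COLOR_BGR2HSV);H=hsv[...,0];S=hsv[...,1]
    m=sel(W,(.4,.75),(.2,.48),(.126,.145))&(H>95)&(H<125)&(S>100);P=W[m]
    A=np.c_[P[:,:2],np.ones(len(P))];print(n,m.sum(),rect(P[:,:2]),np.median(P[:,2]),'slope',np.linalg.lstsq(A,P[:,2],rcond=None)[0][:2])
a=cv2.resize(cv2.imread('pics/s18.png')[80:260,340:512],(390,400));b=cv2.resize(cv2.imread('pics/t18.png')[100:250,20:170],(400,400))
cv2.imwrite('pics/c18.png',np.hstack([a,b]))
E
```

```text
[0.5779369  0.35028655 0.1873637 ] [[-0.9922, 0.1243, -0.0001], [0.1243, 0.9922, -0.0001], [0.0001, -0.0001, -1.0]] [-0.37252104  0.09888967 -7.51711201] [0.02211919 0.09537069 0.02298923] 0.15218936821416945 0.002258896189636114
s18 411 (array([580.8, 348.8]), array([117.2, 221.1]), 82.8) 0.13500176958532983 slope [-0.00356004  0.00219776]
t18 602 (array([578.6, 350.1]), array([117. , 219.3]), 82.5) 0.13614547249128517 slope [-0.00100188  0.01111464]
```

View pics/c18.png

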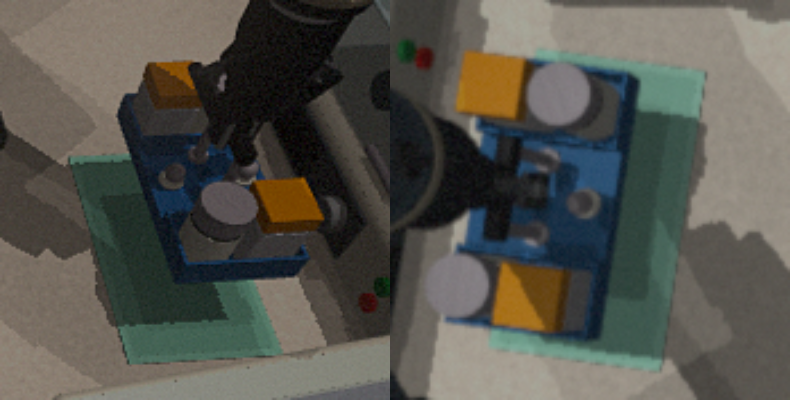

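View pics/w18.png

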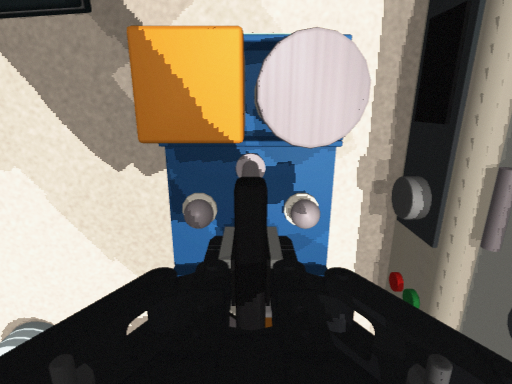

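The final view shows the carrier level over the mat, both balls in their pockets at (200,210) and (303,210), and all four containers upright. I'm handing in.

```bash
python3 -c "
from station import job
print(job.sign_off())"
```

```text
the job is handed in; nothing more can be done
None
```

The carrier is packed and held over the mint-green mat; I handed the job in at about 28.5 s of the 70 s allowed. I set the jar, then the tin, upright and side by side in the empty bay and let go of each. Only then did I lift the carrier by its handle, turn it about 11° and carry it slowly to the mat.

Last checks:
- **Position:** the carrier's centre is within about 2 mm of the mat's centre in both cameras, and its long side is within about 0.5° of the mat's. Its underside is about 101 mm above the mat, worked out from the height of the gripper.
- **Level and still:** the tool is level to within 0.01° and the joints are at rest. The force reads 7.5 N with almost no moment, so the carrier hangs balanced.
- **Contents:** both balls are still in their pockets, and the two jars and two tins stand upright.
- **Bystanders:** the bottle, dishes, slide box and pipette look unmoved. I judged this by eye in the last full-frame pictures, taken just before the final 24 mm move over the mat, and did not measure it.

- **Disagreements:** the scene and top cameras differed by 2–4 mm on absolute positions, so I averaged them with the wrist camera. A plane fit on the rim in the top view showed a slope of about 0.6°, but the scene view and the tool pose did not show it.

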